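Cover the marking pot, then hold the checking plate flush on the sloped face

TASK

An angled machined face is about to be checked by contact on the engine bench. First put the white cover on the open red pot, seated and level, and let it go; then take the flat steel plate by its orange handle, tilt it to match the sloped aluminium face on the blue stage and hold it flush there, centred, its long side running up the slope, pressed on lightly but clearly harder than its own weight. Finish while still gripping the handle and pressing; do not shift the stage or the other things on the bench.

Things in the scene. Friction and masses are not known exactly. Their poses are not given: they have to be found in the camera images.
- cover_knob (a point): Centre of the cover's black round knob (26 mm diameter, 28 mm high, upright, smooth). The cover is a loose white disc, 86 mm across and 6 mm thick, 60 to 115 g; the knob stands on its top and an 8 mm deep plug is under it, 62 mm wide, tapering to 50 mm at its lower end. It starts lying on its plug on the bench, knob up. This point is half-way up the knob: 14 mm above the disc's top, 20 mm above the disc's underside, 28 mm above the plug's underside. z is the knob's axis.
- cover_seat (a point): Point on the cover's axis at the height of the disc's underside (the ring that rests on the pot's rim), 8 mm above the plug's underside. z points up through the knob.
- pot_rim (a point): Centre of the mouth of the open red pot, at rim height: loose, 55 mm high, 76 mm outer and 68 mm inner diameter (wall 4 mm), 350 g, upright on the bench. z points up. With the cover on, the plug is inside the mouth with 3 mm to spare all round and cover_seat is at this point.
- plate_handle (a point): Centre of the checking plate's orange handle, an upright rib 46 mm long (plate's x), 12 mm thick (plate's y, grip across it) and 38 mm high, on the middle of the plate. This point is 19 mm above the plate's top, 27 mm above its underside. The axes are the plate's.
- plate_sole (a point): Centre of the underside of the checking plate: loose flat steel, 80 mm (x) by 56 mm (y) by 8 mm, 125 to 210 g with handle. z is square to the plate, towards the handle; either end along x may point up the slope.
- plate: The checking plate with its handle; origin at the centre of its underside, same as plate_sole.
- cover: The cover; origin at the centre of its plug's underside.
- face (a point): Centre of the sloped, flat, bare aluminium face on the stage, 110 mm (x) by 80 mm (y). x points up the slope, y is level along the face, z points out of the face, square to it. The slope is 14 to 30 degrees from level and differs from one start to another; it rises towards the robot's left (+y), turned by up to 30 degrees. The face is rigid and its angle is clamped: hand forces do not turn it.
- stage: The tilting stage: dark steel base 170 by 130 by 14 mm, fixed to the bench, with blue hinged top that carries the aluminium block. Origin at the centre of the base's underside, x towards the high end of the slope, z up. Nothing stands above the sloped face.
- jar_mid (a point): Bystander: centre of a closed black jar, 64 mm across, 70 mm high, standing on the bench. Leave alone.
- bolt: Bystander: steel bolt 58 mm long standing on its 20 mm head. Origin under its head. Leave alone.
- driver: Bystander: screwdriver 200 mm long lying on the bench, along its x. Leave alone.
- ratchet: Bystander: red and black cordless ratchet standing on its 75 by 60 mm battery foot, 230 mm high; origin under its foot. Leave alone.

How it is judged:
On the way, in this order (a step that is already met when the one before it is completed fails the run):
1. the cover sits seated and level on the pot's rim, let go (horizontal distance between cover_seat and pot_rim below 0.006 m and z of cover_seat in the frame of pot_rim between -0.003 and 0.0025 m and angle between cover_seat's own z axis and vertical below 0.06 rad and contact force between the fingers and cover below 0.1 N), for 0.2 s.
2. the plate has been lifted off the bench (height (world z) of plate_sole above 0.04 m), for 0.1 s.
At the end, for the whole second after the job is handed in: Cover untouched and seated on the pot: within 6 mm of its axis, 3 mm in height, 3.4 deg level. Plate still gripped by its handle, at rest, flush on the face within 2.3 deg and 2 mm, centred within 15 mm along and 13 mm across, long side within 8.6 deg of up-slope, pressed with 3 to 35 N (all of step 1 and angle between the z axis of plate_sole and the z axis of face, either way round below 0.04 rad and angle between the x axis of plate_sole and the x axis of face, either way round below 0.15 rad and x of plate_sole in the frame of face between -0.015 and 0.015 m and y of plate_sole in the frame of face between -0.013 and 0.013 m and z of plate_sole in the frame of face between -0.003 and 0.002 m and contact force between plate and stage between 3 and 35 N and distance between the grasp point and plate_handle below 0.03 m and contact force between the fingers and plate above 10 N and height (world z) of plate_sole above 0.05 m and linear speed of plate below 0.01 m/s); the arm keeps its last pose, push and grip.
It fails at once if the stage is shifted or its angle turned by force (face moved over 5 mm) (distance of face from where it was at the start of the episode above 0.005 m).
It fails at once if the plate is driven against the stage with over 60 N (contact force between plate and stage above 60 N).
It fails at once if a bystander is moved more than 25 mm (distance of any of jar_mid, bolt, driver, ratchet from where it was at the start of the episode above 0.025 m).
It also fails if it takes over 58 s, if anything falls off the work surface, if the arm or the gripper's body presses on something with over 40 N, if the wrist force passes 120 N, or if a joint passes its speed limit or range.

ROBOT

A 6-joint arm with a two-finger parallel gripper is mounted at the origin on the work surface. World frame = base frame: x ahead of the robot, y to its left, z up, the work surface at z = 0. Lengths are in m, angles in rad, forces in N, time in s.
With the tool pointing down it reaches from about 0.35 to 0.975 m from the base axis. Payload 4.9 kg.
Tool frame: the origin (TCP) lies between the finger pads; the fingertips stand 22 mm ahead of it and the grasp point (between the pads) lies 3 mm ahead of it; z points along the fingers, y is the line along which they close (so a half turn about z gives the same grasp; the last joint's range is limited). The gripper opens to 85 mm and grips with 20 to 120 N. Pads are 22 mm wide; open, the fingers measure 114 mm over their backs; the gripper's body (76 mm by 85 mm) begins 54 mm behind the grasp point. The pads swing forward as they close: fully open they stand 13 mm farther back than shut.
Start: joints at [-1.28, 0.053, 1.613, -0, 1.476, -0.119], TCP at [0.249, -0.573, 0.253] pointing down, gripper open.
Joint ranges: [-3.01, 3.01], [-1.01, 2.22], [0.06, 2.58], [-1.02, 4.17], [0.09, 2.62], [-3.14, 3.14]. Speed limits (rad/s): [2.57, 2.57, 3.14, 3.14, 3.14, 3.14].

INTERFACE

Orientations are given as a unit quaternion [w, x, y, z].
In Python, from plant import state, grab_frame, get_calibration, job_done, recognise, regions_of gives the robot as it stands.
- The arm moves only by the tool apply_moves, never from a script. Its argument "targets" is a list of rows, each an object with "translation": the shift along the tool's x, y, z normalised to -1 to 1, where 1 is 100 mm, a list of three; "twist": the turn about the tool's z normalised to -1 to 1, where 1 is 0.1 rad; "hand": the opening, from 0 (shut) to 1 (fully open). A call has 1 to 8 rows; each row shifts and turns the commanded pose from where the row before left it, along the tool's axes as they then stand; what a row does not reach is not made up. A row lasts 1/10 s, in which the tool goes at most 50 mm and 8.59 degrees, less where a joint would pass 70% of its speed; a pose out of reach is approached as far as the arm can. A call with a number of a shift or a turn outside -1 to 1 is refused whole. A call with a gripper value outside its range is refused whole. The fingers move at their own pace and stop on an object; the grip force is fixed at half the most. Time passes only in rows, so rows that do not move let the fingers close. It gives the time, the measured TCP pose, the force, the opening and the grip force at its end, in the units of the state.
- state(): the state, without advancing time (a new reading comes with each control period).
- grab_frame(name): name is "scene" or "top"; returns the picture (400x640x3 uint8, red, green, blue); there is no depth.
- get_calibration(name): a dict with "camera_matrix" (3x3 intrinsics, pixels), "pose" (4x4, takes a point from camera to world coordinates). Camera axes: x right, y up, looking along -z (the intrinsics and any distortion apply to the point x, -y, -z); pixel columns grow to the right and rows downward; lengths in m; the calibration is good to about 2 mm. A picture is of the moment at which its call begins. get_calibration takes no time and is no camera call.
- job_done(): hands the job in; it is judged then, once.
Trained networks look in the newest picture that a camera, given by its name, has taken for a name from the list of things; names that differ only in an ending like _2 or _b are one class to them, and where a whole thing is asked for, a point or a joint stands for the part that bears it (a point fixed in the world has none). Each returns a list of dicts, best first, with "score" (0 to 1); they miss things now and then, are a little off and sometimes report something else, mostly with a low value. They report only what shows in the picture. A call takes as long as a camera call.
- recognise(camera, query): "point" ([x, y, z] in m, in world coordinates, good to about 4 mm: the middle of the surface that is visible of it).
- regions_of(camera, query): "pixels" (400x640 bool, what is visible of it).
The state is a dict: "time": time; "joint_pos": joint angles; "joint_vel": joint speeds; "joint_efforts": joint torques, N m; "tool_pos": TCP position; "tool_rot": TCP orientation; "contact_force": force on the tool from outside, world axes, zero at the start; "ft_torque": the same for the moment, N m; "gripper_width": opening from 0.0 (shut) to 1.0 (fully open); "grasp_force": force on a finger pad.
Only numpy, scipy, OpenCV 4.12 (cv2) and the standard library are available. Lean on these libraries where they do the work, as an engineer would, in place of code of your own. Each camera call takes 0.05 s, during which the arm holds its last target. There are 200 camera calls.

## Working session

There is one attempt and no reset: what is moved stays moved. The work goes in short steps, Python scripts to look and compute and a tool call to move; the robot and the scene stay as the last step left them, time stands still between calls to the robot, and variables do not carry over. Pictures are saved under pics/ and viewed, at most 10 in all, crops included, and the job is handed in when it is done.

Besides the shell and the picture viewer there is one more tool, called as name(argument=value, ...) on one line, values as JSON. apply_moves: Moves the arm, as the interface text tells. Its arguments: {"type":"object","properties":{"targets":{"type":"array"}},"required":["targets"]}

```bash
mkdir -p pics; cat > h.py <<'E'
import numpy as np,cv2
from plant import *
def cal(c):
    d=get_calibration(c);return np.array(d["camera_matrix"]),np.array(d["pose"]),d
def ray(c,u,v):
    K,T,_=cal(c);d=np.linalg.inv(K)@[u,v,1];d=T[:3,:3]@[d[0],-d[1],-d[2]];return T[:3,3],d/np.linalg.norm(d)
def onz(c,u,v,z):
    o,d=ray(c,u,v);return o+d*(z-o[2])/d[2]
def proj(c,p):
    K,T,_=cal(c);q=T[:3,:3].T@(np.array(p)-T[:3,3]);q=K@[q[0],-q[1],-q[2]];return q[:2]/q[2]
def tri(a,b):
    (o1,d1),(o2,d2)=a,b
    s=np.linalg.lstsq(np.c_[d1,-d2],o2-o1,rcond=None)[0];p=o1+s[0]*d1;q=o2+s[1]*d2
    return (p+q)/2,np.linalg.norm(p-q)
def save(c,n):
    f=grab_frame(c);cv2.imwrite(f"pics/{n}.png",f[:,:,::-1]);return f
E
python3 - <<'E'
from h import *
np.set_printoptions(precision=4,suppress=True)
s=state();print(s)
for c in("scene","top"):
    print(cal(c)[0],cal(c)[1],cal(c)[2].keys());save(c,c+"0")
    for q in "cover_knob cover pot_rim plate_handle plate face stage jar_mid bolt driver ratchet".split():
        print(c,q,[(np.round(r["point"],4).tolist(),round(float(r["score"]),2)) for r in recognise(c,q)[:2]])
E
```

```text
{'time': 0.0, 'joint_pos': array([-1.28  ,  0.0534,  1.6143, -0.    ,  1.476 , -0.119 ]), 'joint_vel': array([-0.0004,  0.001 ,  0.001 , -0.0003,  0.0003,  0.0009]), 'joint_efforts': array([  0.0016, -39.3695, -37.0171,  -0.    ,   0.0071,   0.    ]), 'tool_pos': array([ 0.2488, -0.5727,  0.2521]), 'tool_rot': array([-0.001 ,  0.9791,  0.2035, -0.0001]), 'contact_force': array([-0.1983,  0.0438, -0.144 ]), 'ft_torque': array([-0.0321, -0.0125,  0.0167]), 'grasp_force': 0.0, 'gripper_width': 0.9996447564315822}
[[394.629    0.     316.0457]
 [  0.     394.629  206.6011]
 [  0.       0.       1.    ]] [[ 0.6201 -0.674   0.4015  0.9664]
 [ 0.7846  0.5313 -0.3196 -0.3415]
 [ 0.0021  0.5132  0.8583  0.922 ]
 [ 0.      0.      0.      1.    ]] dict_keys(['camera_matrix', 'pose'])
scene cover_knob [([0.4179, 0.2291, 0.0094], 0.58)]
scene cover [([0.4179, 0.2274, 0.0166], 0.82), ([0.5006, 0.4461, 0.0196], 0.44)]
scene pot_rim [([0.4307, -0.2348, 0.0254], 0.89)]
scene plate_handle [([0.6165, 0.2817, 0.0073], 0.89)]
scene plate [([0.6151, 0.2833, 0.0097], 0.82)]
scene face [([0.5669, -0.0135, 
[... 404 characters left out ...]
174  0.0136]
 [ 0.0187  0.0701  0.9974  1.2507]
 [ 0.      0.      0.      1.    ]] dict_keys(['camera_matrix', 'pose'])
top cover_knob [([0.4145, 0.2284, 0.0149], 0.75)]
top cover [([0.4062, 0.2274, 0.0173], 0.81), ([0.5366, -0.0151, 0.0837], 0.72)]
top pot_rim [([0.4315, -0.235, 0.0183], 0.9)]
top plate_handle [([0.6078, 0.2805, 0.008], 0.85)]
top plate [([0.6011, 0.284, 0.0052], 0.72)]
top face [([0.5493, -0.0066, 0.0927], 0.89)]
top stage [([0.5348, -0.016, 0.0827], 0.83), ([0.5483, -0.0057, 0.0931], 0.32)]
top jar_mid [([0.5921, -0.2372, 0.069], 0.61)]
top bolt [([0.4071, 0.227, 0.0163], 0.53)]
top driver [([0.4913, 0.4452, 0.0216], 0.63)]
top ratchet [([0.5897, -0.4498, 0.0972], 0.78)]
```

View pics/scene0.png

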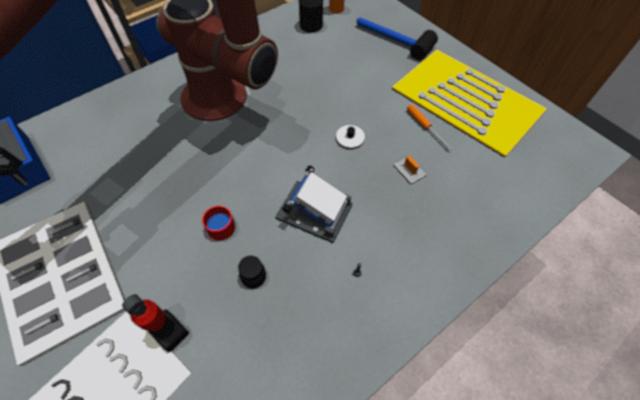

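View pics/top0.png

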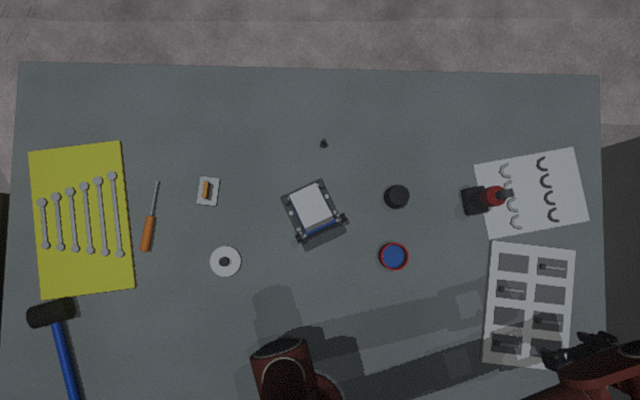

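```bash
cat > a.py <<'E'
from h import *
a=cv2.imread("pics/top0.png");b=cv2.imread("pics/scene0.png")
def crop(im,x,y,w,h,s):return cv2.resize(im[y:y+h,x:x+w],None,fx=s,fy=s,interpolation=cv2.INTER_CUBIC)
t=crop(a,275,170,80,80,5);u=crop(b,275,160,80,80,5)
cv2.imwrite("pics/c1.png",np.hstack([t,u]))
t=crop(a,190,170,60,110,5);u=crop(b,325,115,110,80,5)[:400]
z=np.zeros((550,850,3),np.uint8);z[:,:300]=t;z[:400,300:]=u
cv2.imwrite("pics/c2.png",cv2.resize(z,None,fx=.9,fy=.9))
def seg(c,q):
    grab_frame(c);r=regions_of(c,q)
    return r[0]["pixels"].astype(np.uint8),r[0]["score"]
for q in "face plate_handle plate cover_knob cover pot_rim jar_mid bolt".split():
  R=[]
  for c in("scene","top"):
    m,s=seg(c,q);ys,xs=np.nonzero(m);ctr=(xs.mean(),ys.mean());R.append(ray(c,*ctr))
    cn=max(cv2.findContours(m,0,2)[0],key=cv2.contourArea)
    print(c,q,round(float(s),2),len(xs),np.round(ctr,1),"box",np.round(cv2.minAreaRect(cn)[0],1),np.round(cv2.minAreaRect(cn)[1],1),round(cv2.minAreaRect(cn)[2],1))
    if q=="face":
      print(np.round(cv2.approxPolyDP(cn,4,True)[:,0],1).tolist())
  print("  tri",np.round(tri(*R)[0],4),round(tri(*R)[1],4))
E
python3 a.py
```

```text
scene face 0.58 2023 [318.3 199. ] box [318.  200.6] [55.1 54.4] 31.6
[[308, 165], [282, 209], [289, 212], [293, 200], [334, 227], [346, 195], [309, 173], [314, 167]]
top face 0.74 1589 [312.7 210.8] box [316.8 207.6] [46.5 46.5] 67.2
[[317, 184], [288, 198], [304, 237], [346, 220], [344, 214], [339, 221], [332, 215]]
  tri [ 0.5508 -0.0068  0.0675] 0.0051
scene plate_handle 0.7 434 [410.2 169.6] box [410.4 169.6] [27.8 17.5] 47.7Traceback (most recent call last):
  File "a.py", line 15, in <module>
    m,s=seg(c,q);ys,xs=np.nonzero(m);ctr=(xs.mean(),ys.mean());R.append(ray(c,*ctr))
        ~~~^^^^^
  File "a.py", line 11, in seg
    return r[0]["pixels"].astype(np.uint8),r[0]["score"]
           ~^^^
IndexError: list index out of range
```

View pics/c1.png

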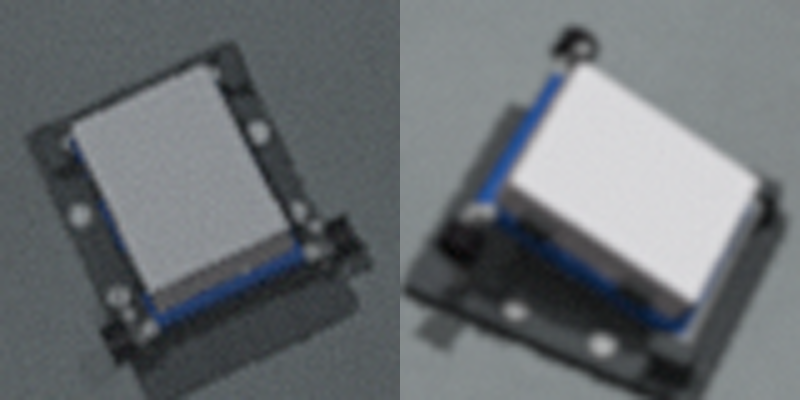

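View pics/c2.png

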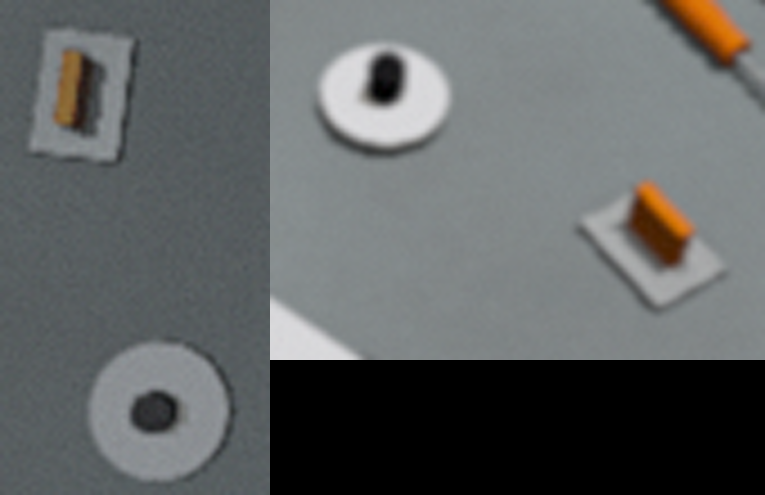

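```bash
cat > fit.py <<'E'
from h import *
from scipy.optimize import minimize
def cyl(r,z0,z1):
    t=np.linspace(0,2*np.pi,40);return np.vstack([np.c_[r*np.cos(t),r*np.sin(t),0*t+z] for z in(z0,z1)])
def box(a,b,z0,z1):
    return np.array([[x,y,z] for x in(-a,a) for y in(-b,b) for z in(z0,z1)])
SH={"cover":[cyl(.043,.008,.014),cyl(.031,0,.008),cyl(.013,.014,.042)],"pot_rim":[cyl(.038,0,.055)],
 "plate":[box(.04,.028,0,.008),box(.023,.006,.008,.046)],"jar_mid":[cyl(.032,0,.07)]}
def sil(c,parts,p,S=8):
    m=np.zeros((400*1,640*1),np.float32);big=np.zeros((400*4,640*4),np.uint8)
    x,y,z,a=p;R=np.array([[np.cos(a),-np.sin(a),0],[np.sin(a),np.cos(a),0],[0,0,1]])
    K,T,_=cal(c)
    for P in parts:
        q=((P@R.T+[x,y,z])-T[:3,3])@T[:3,:3];q=np.c_[q[:,0],-q[:,1],-q[:,2]]@K.T;uv=q[:,:2]/q[:,2:]
        h=cv2.convexHull(((uv+.5)*4*16-8).round().astype(np.int32));cv2.fillConvexPoly(big,h,1,shift=4)
    return cv2.resize(big.astype(np.float32),(640,400),interpolation=cv2.INTER_AREA)
def masks(q,alts):
    out={}
    for c in("scene","top"):
        for k in range(6):
            grab_frame(c);r=[]
            r=regions_of(c,alts[k%len(alts)])
            if r and 60<r[0]["pixels"].sum()<1500:out[c]=r[0]["pixels"].astype(np.float32);break
    return out
def fit(q,ms,p0,free):
    def cost(v,cs=ms.keys()):
        p=np.array(p0,float);p[free]=v
        return sum(np.abs(sil(c,SH[q],p)-ms[c]).sum()/ms[c].sum() for c in cs)
    v0=np.array(p0,float)[free]
    s=np.array([.012,.012,.012,.25])[free]
    r=minimize(cost,v0,method="Nelder-Mead",options=dict(initial_simplex=np.vstack([v0]+[v0+np.eye(len(s))[i]*s for i in range(len(s))]),xatol=1e-4,fatol=1e-4))
    return r.x,r.fun
E
cat > b.py <<'E'
from fit import *
np.set_printoptions(precision=4,suppress=True)
for q,al,p0,fr in [("cover",["cover","cover_knob"],[.41,.229,0,0],[0,1,2]),("pot_rim",["pot_rim"],[.432,-.236,0,0],[0,1,2]),("plate",["plate","plate_handle"],[.61,.282,0,0.],[0,1,2,3]),("jar_mid",["jar_mid"],[.6,-.24,0,0],[0,1])]:
    ms=masks(q,al)
    print(q,{c:int(m.sum()) for c,m in ms.items()},fit(q,ms,p0,fr))
    np.savez(f"m_{q}.npz",**ms)
    f2=[i for i in fr if i!=2]
    for c in ms:print("   ",c,fit(q,{c:ms[c]},p0,f2))
t=np.array([[72,130],[207,68],[292,234],[152,296]])/5+[275,170]-.4
s=np.array([[360,180],[292,310],[108,185],[180,62]])/5+[275,160]-.4
P=[]
for a,b in zip(t,s):
    p,e=tri(ray("top",*a),ray("scene",*b));P.append(p);print(p,e)
P=np.array(P);c=P.mean(0);print("c",c);x=(P[2]+P[3]-P[0]-P[1])/2;y=(P[0]+P[3]-P[1]-P[2])/2
print(x,np.linalg.norm(x),y,np.linalg.norm(y));n=np.cross(x,y);n/=np.linalg.norm(n);print(n,"slope",np.degrees(np.arccos(abs(n[2]))))
E
python3 b.py
```

```text
cover {'scene': 481, 'top': 768} (array([ 0.4069,  0.234 , -0.0046]), np.float64(0.14697366952896118))
    scene (array([0.4094, 0.2324]), np.float64(0.11343555152416229))
    top (array([0.4067, 0.2326]), np.float64(0.0315755195915699))
pot_rim {'scene': 849, 'top': 674} (array([ 0.4286, -0.2357, -0.0062]), np.float64(0.1588587760925293))
    scene (array([ 0.4314, -0.2352]), np.float64(0.11866902559995651))
    top (array([ 0.429 , -0.2348]), np.float64(0.05267062410712242))
plate {'scene': 500, 'top': 592} (array([ 0.6045,  0.2895, -0.0028, -0.1208]), np.float64(0.1703614890575409))
    scene (array([ 0.6069,  0.2881, -0.1214]), np.float64(0.07750000059604645))
    top (array([ 0.6033,  0.2882, -0.1466]), np.float64(0.06471706181764603))
jar_mid {'scene': 808, 'top': 437} (array([ 0.5981, -0.2438]), np.float64(0.3430825173854828))
    scene (array([ 0.5997, -0.2444]), np.float64(0.07843440771102905))
    top (array([ 0.5947, -0.2422]), np.float64(0.2562929093837738))
[0.5897 0.0568 0.0697] 0.002092407554947288
[ 0.625  -0.0163  0.0646] 0.0005998288308321717
[ 0.5336 -0.0603  0.11  ] 0.0021698217121157272
[0.4996 0.0115 0.1134] 0.0008276596427444527
c [ 0.562  -0.002   0.0894]
[-0.0907 -0.0446  0.0445] 0.11045850778223534 [-0.0347  0.0725  0.0042] 0.0804571135669236
[-0.3842 -0.1303 -0.914 ] slope 23.935533405858973
```

apply_moves(targets=[{"translation": [0, 0, 0], "twist": 1, "hand": 1}, {"translation": [0, 0, 0], "twist": 1, "hand": 1}, {"translation": [0, 0, 0], "twist": 1, "hand": 1}, {"translation": [0, 0, 0], "twist": 1, "hand": 1}, {"translation": [0, 0, 0], "twist": 0.1, "hand": 1}, {"translation": [0.4, -0.2, 0], "twist": 0, "hand": 1}, {"translation": [0.4, -0.3, 0], "twist": 0, "hand": 1}, {"translation": [0.4, -0.4, 0], "twist": 0, "hand": 1}])

```text
time: 3.2
tool_pos: [0.3655, -0.4874, 0.2533]
tool_rot: [0.0, 1.0, 0.0, 0.0]
contact_force: [1.0, -0.6, 0.1]
gripper_width: 0.999
grasp_force: 0.0
```

apply_moves(targets=[{"translation": [0.2, -0.4, 0], "twist": 0, "hand": 1}, {"translation": [0.23, -0.4, 0], "twist": 0, "hand": 1}, {"translation": [0, -0.4, 0], "twist": 0, "hand": 1}, {"translation": [0, -0.4, 0], "twist": 0, "hand": 1}, {"translation": [0, -0.4, 0], "twist": 0, "hand": 1}, {"translation": [0, -0.4, 0], "twist": 0, "hand": 1}, {"translation": [0, -0.4, 0], "twist": 0, "hand": 1}, {"translation": [0, -0.4, 0], "twist": 0, "hand": 1}])

```text
time: 4.0
tool_pos: [0.4072, -0.1664, 0.2534]
tool_rot: [0.0, 1.0, 0.001, 0.0]
contact_force: [0.5, -0.6, 0.4]
gripper_width: 1.0
grasp_force: 0.0
```

apply_moves(targets=[{"translation": [0, -0.4, 0], "twist": 0, "hand": 1}, {"translation": [0, -0.4, 0], "twist": 0, "hand": 1}, {"translation": [0, -0.4, 0], "twist": 0, "hand": 1}, {"translation": [0, -0.4, 0], "twist": 0, "hand": 1}, {"translation": [0, -0.4, 0], "twist": 0, "hand": 1}, {"translation": [0, -0.4, 0], "twist": 0, "hand": 1}, {"translation": [0, -0.4, 0], "twist": 0, "hand": 1}, {"translation": [0, -0.4, 0], "twist": 0, "hand": 1}])

```text
time: 4.8
tool_pos: [0.4072, 0.1538, 0.2537]
tool_rot: [-0.0, 1.0, 0.001, 0.001]
contact_force: [0.9, 0.1, 0.0]
gripper_width: 1.003
grasp_force: 0.0
```

apply_moves(targets=[{"translation": [0.01, -0.4, 0], "twist": 0, "hand": 1}, {"translation": [0, -0.39, 0], "twist": 0, "hand": 1}, {"translation": [0, 0, 0.4], "twist": 0, "hand": 1}, {"translation": [0, 0, 0.4], "twist": 0, "hand": 1}, {"translation": [0, 0, 0.4], "twist": 0, "hand": 1}, {"translation": [0, 0, 0.4], "twist": 0, "hand": 0.6}, {"translation": [0, 0, 0.14], "twist": 0, "hand": 0.6}, {"translation": [0, 0, 0], "twist": 0, "hand": 0.6}])

```text
time: 5.6
tool_pos: [0.4069, 0.2305, 0.0772]
tool_rot: [0.001, 1.0, 0.0, -0.002]
contact_force: [-0.6, 0.7, 0.3]
gripper_width: 0.6
grasp_force: 0.0
```

```bash
python3 - <<'E'
from h import *
s=state();print(s["tool_pos"],s["gripper_width"])
a=save("top","t1");b=save("scene","s1")
def crop(im,x,y,w,h,s):return cv2.resize(im[y:y+h,x:x+w,::-1],None,fx=s,fy=s,interpolation=cv2.INTER_CUBIC)
cv2.imwrite("pics/c3.png",np.hstack([crop(a,190,230,80,80,5),crop(b,310,80,80,80,5)]))
E
```

```text
[0.40688101 0.23045361 0.07720201] 0.5996976067190438
```

View pics/c3.png

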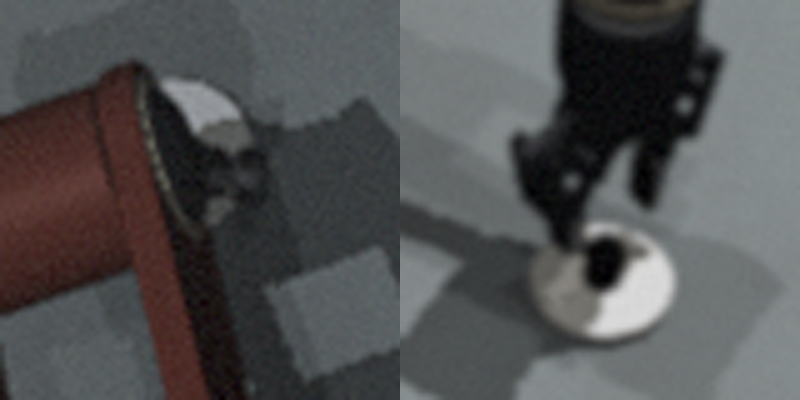

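apply_moves(targets=[{"translation": [0, 0, 0.18], "twist": 0, "hand": 0.6}, {"translation": [0, 0, 0.18], "twist": 0, "hand": 0.6}, {"translation": [0, 0, 0], "twist": 0, "hand": 0.6}, {"translation": [0, 0, 0], "twist": 0, "hand": 0}, {"translation": [0, 0, 0], "twist": 0, "hand": 0}, {"translation": [0, 0, 0], "twist": 0, "hand": 0}, {"translation": [0, 0, 0], "twist": 0, "hand": 0}, {"translation": [0, 0, 0], "twist": 0, "hand": 0}])

```text
time: 6.5
tool_pos: [0.4104, 0.2318, 0.0459]
tool_rot: [-0.001, 1.0, -0.0, 0.002]
contact_force: [-0.7, -0.6, 6.0]
gripper_width: 0.279
grasp_force: 59.0
```

apply_moves(targets=[{"translation": [0, 0, -0.1], "twist": 0, "hand": 0}, {"translation": [0, 0, -0.4], "twist": 0, "hand": 0}, {"translation": [0, 0, -0.4], "twist": 0, "hand": 0}, {"translation": [0, 0, -0.4], "twist": 0, "hand": 0}, {"translation": [0, 0, -0.2], "twist": 0, "hand": 0}, {"translation": [0, 0, 0], "twist": 0, "hand": 0}])

```text
time: 7.1
tool_pos: [0.4107, 0.2319, 0.1983]
tool_rot: [-0.002, 1.0, -0.0, 0.004]
contact_force: [0.5, 0.1, -1.2]
gripper_width: 0.276
grasp_force: 59.0
```

```bash
python3 - <<'E'
from h import *
s=state();print(s["tool_pos"],s["gripper_width"],s["contact_force"])
b=save("scene","s2")
p=proj("scene",s["tool_pos"]);print(p);x,y=int(p[0])-50,max(0,int(p[1])-50)
cv2.imwrite("pics/c4.png",cv2.resize(b[y:y+100,x:x+100,::-1],None,fx=5,fy=5,interpolation=cv2.INTER_CUBIC));print(x,y)
E
```

```text
[0.41065008 0.23191278 0.19831594] 0.2755943229180023 [ 0.50380447  0.14918892 -1.22249275]
[355.90366123  88.3943043 ]
305 38
```

View pics/c4.png

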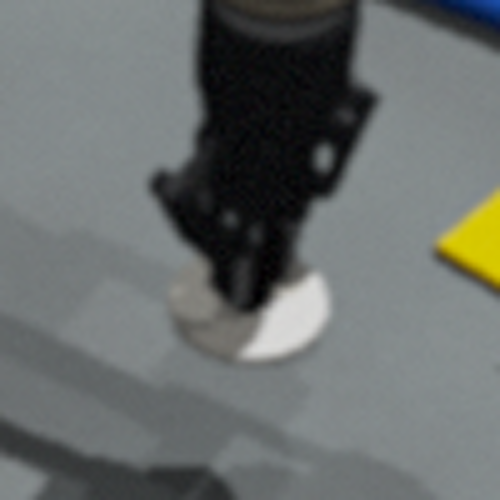

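apply_moves(targets=[{"translation": [0.02, 0.3, 0], "twist": 0, "hand": 0}, {"translation": [0.1, 0.4, 0], "twist": 0, "hand": 0}, {"translation": [0.1, 0.4, 0], "twist": 0, "hand": 0}, {"translation": [0, 0.4, 0], "twist": 0, "hand": 0}, {"translation": [0, 0.4, 0], "twist": 0, "hand": 0}, {"translation": [0, 0.4, 0], "twist": 0, "hand": 0}, {"translation": [0, 0.4, 0], "twist": 0, "hand": 0}, {"translation": [0, 0.4, 0], "twist": 0, "hand": 0}])

```text
time: 7.95
tool_pos: [0.4288, -0.08, 0.1907]
tool_rot: [-0.001, 1.0, -0.0, -0.002]
contact_force: [0.3, 0.6, -0.8]
gripper_width: 0.279
grasp_force: 59.2
```

apply_moves(targets=[{"translation": [0, 0.4, 0], "twist": 0, "hand": 0}, {"translation": [0, 0.4, 0], "twist": 0, "hand": 0}, {"translation": [0, 0.4, 0], "twist": 0, "hand": 0}, {"translation": [0, 0.25, 0], "twist": 0, "hand": 0}, {"translation": [0, 0.12, 0.1], "twist": 0, "hand": 0}, {"translation": [0, 0, 0.3], "twist": 0, "hand": 0}, {"translation": [0, 0, 0.3], "twist": 0, "hand": 0}, {"translation": [0, 0, 0], "twist": 0, "hand": 0}])

```text
time: 8.75
tool_pos: [0.4265, -0.2323, 0.1162]
tool_rot: [-0.004, 1.0, 0.0, -0.005]
contact_force: [-0.5, 0.6, -2.8]
gripper_width: 0.28
grasp_force: 59.1
```

apply_moves(targets=[{"translation": [0, 0, 0], "twist": 0, "hand": 0}, {"translation": [0, 0, 0], "twist": 0, "hand": 0}])

```text
time: 8.95
tool_pos: [0.4311, -0.2359, 0.1244]
tool_rot: [0.0, 1.0, 0.0, 0.001]
contact_force: [0.5, -0.4, -1.2]
gripper_width: 0.279
grasp_force: 59.1
```

```bash
python3 - <<'E'
from h import *
for i in range(3):
    a=save("top","t3");b=save("scene","s3")
    s=state();print(s["tool_pos"],s["tool_rot"],s["contact_force"])
def crop(im,x,y,w,h,s):return cv2.resize(im[y:y+h,x:x+w,::-1],None,fx=s,fy=s,interpolation=cv2.INTER_CUBIC)
cv2.imwrite("pics/c5.png",np.hstack([crop(a,355,215,80,80,5),crop(b,180,165,80,80,5)]))
E
```

```text
[ 0.43145212 -0.23631237  0.125109  ] [9.33130034e-04 9.99998751e-01 1.66030439e-04 1.26488697e-03] [ 0.16320785 -0.35375294 -1.04433241]
[ 0.43122392 -0.2363072   0.12482403] [8.19513865e-04 9.99999089e-01 7.35942241e-05 1.07008483e-03] [ 0.16647091 -0.34555095 -1.61145191]
[ 0.43091734 -0.23617031  0.12429385] [ 5.19556651e-04  9.99999613e-01 -3.28769101e-05  7.09218491e-04] [ 0.10432019 -0.58786183 -1.04832502]
```

View pics/c5.png

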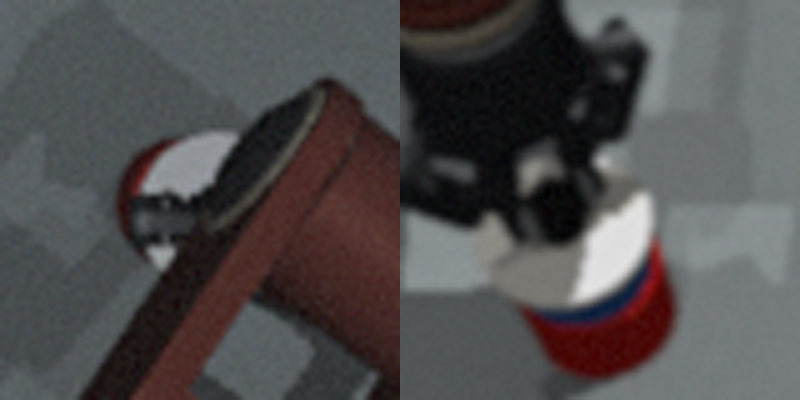

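```bash
python3 - <<'E'
from fit import *
# predicted disc extents if knob axis = (x,y)
for n,P in (("seated-tcp",[.4312,-.2362,.0785]),):
  for c,o in (("top",(355,215)),("scene",(180,165))):
    m=sil(c,[cyl(.043,.008,.014)],P+[0])>.5;ys,xs=np.nonzero(m)
    r=sil(c,[cyl(.038,0,.055)],[.430,-.235,0,0])>.5;yr,xr=np.nonzero(r)
    f=lambda v,k:(np.array([v.min(),v.max()+1])-o[k])*5
    print(c,"disc",f(xs,0),f(ys,1),"pot",f(xr,0),f(yr,1))
E
```

```text
top disc [135 300] [130 290] pot [115 270] [140 280]
scene disc [ 80 260] [155 315] pot [110 280] [200 380]
```

apply_moves(targets=[{"translation": [0, 0, 0.1], "twist": 0, "hand": 0}, {"translation": [0, 0, 0.1], "twist": 0, "hand": 0}, {"translation": [0, 0, 0.05], "twist": 0, "hand": 0}, {"translation": [0, 0, 0.03], "twist": 0, "hand": 0}, {"translation": [0, 0, 0], "twist": 0, "hand": 0}, {"translation": [0, 0, 0], "twist": 0, "hand": 0}, {"translation": [0, 0, 0], "twist": 0, "hand": 0}, {"translation": [0, 0, 0], "twist": 0, "hand": 0}])

```text
time: 10.05
tool_pos: [0.4304, -0.236, 0.0954]
tool_rot: [0.0, 1.0, -0.0, 0.0]
contact_force: [-0.3, 0.1, -1.0]
gripper_width: 0.278
grasp_force: 59.2
```

apply_moves(targets=[{"translation": [0, 0, 0.01], "twist": 0, "hand": 0}, {"translation": [0, 0, 0.01], "twist": 0, "hand": 0}, {"translation": [0, 0, 0.01], "twist": 0, "hand": 0}, {"translation": [0, 0, 0], "twist": 0, "hand": 0}, {"translation": [0, 0, 0], "twist": 0, "hand": 0}, {"translation": [0, 0, 0], "twist": 0, "hand": 0}])

```text
time: 10.65
tool_pos: [0.4308, -0.2361, 0.0929]
tool_rot: [0.0, 1.0, -0.0, 0.0]
contact_force: [0.1, 1.1, 5.9]
gripper_width: 0.278
grasp_force: 59.6
```

apply_moves(targets=[{"translation": [0, 0, -0.01], "twist": 0, "hand": 0}, {"translation": [0, 0, 0], "twist": 0, "hand": 0.4}, {"translation": [0, 0, 0], "twist": 0, "hand": 0.6}, {"translation": [0, 0, 0], "twist": 0, "hand": 0.6}, {"translation": [0, 0, 0], "twist": 0, "hand": 0.6}, {"translation": [0, 0, -0.1], "twist": 0, "hand": 0.6}, {"translation": [0, 0, -0.3], "twist": 0, "hand": 0.6}, {"translation": [0, 0, -0.3], "twist": 0, "hand": 0.6}])

```text
time: 11.45
tool_pos: [0.4299, -0.2356, 0.164]
tool_rot: [-0.0, 1.0, -0.0, -0.001]
contact_force: [0.2, -0.4, 0.2]
gripper_width: 0.603
grasp_force: 0.0
```

apply_moves(targets=[{"translation": [0, -0.1, -0.4], "twist": 0, "hand": 1}, {"translation": [0, -0.3, -0.3], "twist": 0, "hand": 1}, {"translation": [0, -0.4, 0], "twist": 0, "hand": 1}, {"translation": [0, -0.4, 0], "twist": 0, "hand": 1}, {"translation": [0, -0.4, 0], "twist": 0, "hand": 1}, {"translation": [0, -0.4, 0], "twist": 0, "hand": 1}, {"translation": [0, -0.4, 0], "twist": 0, "hand": 1}, {"translation": [0, -0.4, 0], "twist": 0, "hand": 1}])

```text
time: 12.25
tool_pos: [0.4303, 0.0456, 0.2344]
tool_rot: [0.0, 1.0, -0.0, 0.001]
contact_force: [0.5, -0.7, -0.4]
gripper_width: 0.999
grasp_force: 0.0
```

```bash
python3 - <<'E'
from fit import *
a=save("top","t4");b=save("scene","s4");print(state()["tool_pos"])
def crop(im,x,y,w,h,s):return cv2.resize(im[y:y+h,x:x+w,::-1],None,fx=s,fy=s,interpolation=cv2.INTER_CUBIC)
cv2.imwrite("pics/c6.png",np.hstack([crop(a,355,215,80,80,5),crop(b,180,165,80,80,5)]))
ms=masks("cover",["cover","cover_knob"])
for c in ms: print(c,fit("cover",{c:ms[c]},[.43,-.235,.047,0],[0,1]))
E
```

```text
[0.43013503 0.04763087 0.23421197]
scene (array([ 0.42793845, -0.23573227]), np.float64(0.04787234216928482))
top (array([ 0.42717676, -0.23667514]), np.float64(0.03652794659137726))
```

View pics/c6.png

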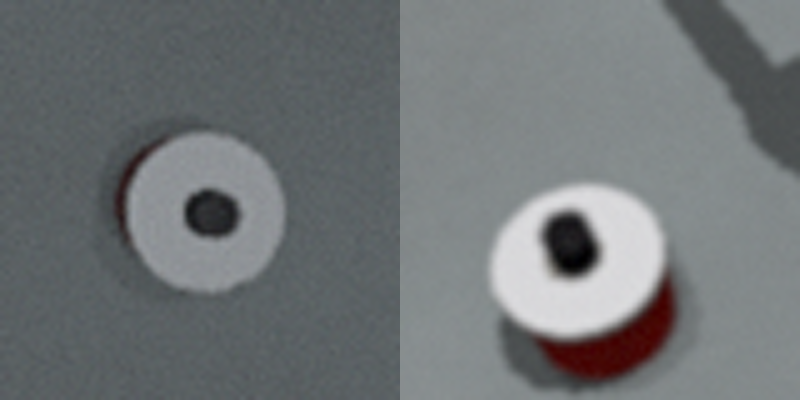

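apply_moves(targets=[{"translation": [0.25, -0.35, 0], "twist": 0, "hand": 1}, {"translation": [0.25, -0.35, 0], "twist": 0, "hand": 1}, {"translation": [0.25, -0.35, 0], "twist": 0, "hand": 1}, {"translation": [0.25, -0.35, 0], "twist": 0, "hand": 1}, {"translation": [0.25, -0.35, 0], "twist": 0, "hand": 1}, {"translation": [0.25, -0.35, 0], "twist": 0, "hand": 1}, {"translation": [0.26, -0.3, 0], "twist": 0, "hand": 1}, {"translation": [0, 0, 0.3], "twist": 0.6, "hand": 0.8}])

```text
time: 13.35
tool_pos: [0.6123, 0.2861, 0.2082]
tool_rot: [-0.002, 1.0, -0.031, 0.005]
contact_force: [0.6, -0.8, 0.5]
gripper_width: 0.856
grasp_force: 0.0
```

apply_moves(targets=[{"translation": [0, 0, 0.4], "twist": 0.7, "hand": 0.6}, {"translation": [0, 0, 0.4], "twist": 0, "hand": 0.6}, {"translation": [0, 0, 0], "twist": 0, "hand": 0.6}, {"translation": [0, 0, 0], "twist": 0, "hand": 0.6}, {"translation": [0, 0, 0], "twist": 0, "hand": 0.6}])

```text
time: 13.85
tool_pos: [0.6086, 0.2838, 0.1266]
tool_rot: [-0.001, 0.998, -0.066, 0.002]
contact_force: [0.2, -0.9, 1.3]
gripper_width: 0.599
grasp_force: 0.0
```

```bash
python3 - <<'E'
from h import *
b=save("scene","s5");s=state();print(s["tool_pos"],s["tool_rot"])
grab_frame("top")
p=proj("scene",s["tool_pos"]);x,y=int(p[0])-45,max(0,int(p[1])-40);print(p,x,y)
cv2.imwrite("pics/c7.png",cv2.resize(b[y:y+100,x:x+100,::-1],None,fx=5,fy=5,interpolation=cv2.INTER_CUBIC))
E
```

```text
[0.60876446 0.28405553 0.12709759] [-0.00105634  0.99784893 -0.06549481  0.00261424]
[418.91057939 142.9648464 ] 373 102
```

View pics/c7.png

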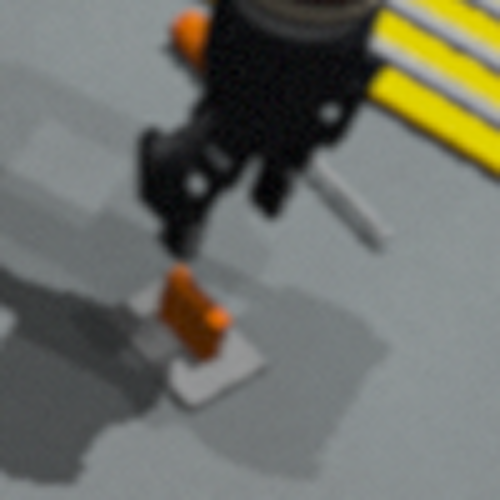

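apply_moves(targets=[{"translation": [-0.01, -0.04, 0.3], "twist": 0, "hand": 0.6}, {"translation": [0, 0, 0.3], "twist": 0, "hand": 0.6}, {"translation": [0, 0, 0.2], "twist": 0, "hand": 0.6}, {"translation": [0, 0, 0.03], "twist": 0, "hand": 0.6}, {"translation": [0, 0, 0], "twist": 0, "hand": 0.6}, {"translation": [0, 0, 0], "twist": 0, "hand": 0.6}, {"translation": [0, 0, 0], "twist": 0, "hand": 0.6}, {"translation": [0, 0, 0], "twist": 0, "hand": 0.6}])

```text
time: 14.75
tool_pos: [0.607, 0.2885, 0.042]
tool_rot: [-0.001, 0.998, -0.065, 0.001]
contact_force: [0.1, 0.2, 0.6]
gripper_width: 0.603
grasp_force: 0.0
```

Good height. Close.

apply_moves(targets=[{"translation": [0, 0, 0.02], "twist": 0, "hand": 0}, {"translation": [0, 0, 0], "twist": 0, "hand": 0}, {"translation": [0, 0, 0], "twist": 0, "hand": 0}, {"translation": [0, 0, 0], "twist": 0, "hand": 0}, {"translation": [0, 0, 0], "twist": 0, "hand": 0}, {"translation": [0, 0, 0], "twist": 0, "hand": 0}])

```text
time: 15.35
tool_pos: [0.6061, 0.2882, 0.0384]
tool_rot: [-0.0, 0.998, -0.065, 0.0]
contact_force: [0.7, -0.6, 0.5]
gripper_width: 0.13
grasp_force: 58.9
```

apply_moves(targets=[{"translation": [0, 0, -0.1], "twist": 0, "hand": 0}, {"translation": [0, 0, -0.35], "twist": 0, "hand": 0}, {"translation": [0, 0, -0.4], "twist": 0, "hand": 0}, {"translation": [0, 0, -0.4], "twist": 0, "hand": 0}, {"translation": [0, 0, -0.35], "twist": 0, "hand": 0}, {"translation": [0, 0, -0.1], "twist": 0, "hand": 0}, {"translation": [0, 0, 0], "twist": 0, "hand": 0}, {"translation": [0, 0, 0], "twist": 0, "hand": 0}])

```text
time: 16.15
tool_pos: [0.605, 0.2878, 0.2058]
tool_rot: [0.001, 0.998, -0.065, -0.002]
contact_force: [-0.4, 0.3, -2.8]
gripper_width: 0.13
grasp_force: 58.6
```

```bash
python3 - <<'E'
from fit import *
s=state();print(s)
p=list(s["tool_pos"]-[0,0,.040])+[-.13]
ms=masks("plate",["plate","plate_handle"])
for c in ms: print(c,ms[c].sum(),fit("plate",{c:ms[c]},p,[0,1]))
E
```

```text
{'time': 16.15, 'joint_pos': array([3.33004529e-01, 1.89816630e-01, 1.54401944e+00, 7.87600206e-06,
       1.41137103e+00, 2.03399610e+00]), 'joint_vel': array([ 0.00035853,  0.02067841,  0.02428607,  0.00159424,  0.00282489,
       -0.00077324]), 'joint_efforts': array([ 1.70833140e-02, -4.78354633e+01, -3.90664709e+01,  3.54274780e-04,
       -3.31535877e-02,  2.52170594e-05]), 'tool_pos': array([0.60496833, 0.28776497, 0.2058142 ]), 'tool_rot': array([ 6.97022456e-04,  9.97880227e-01, -6.50521801e-02, -1.66740206e-03]), 'contact_force': array([-0.35607953,  0.33059105, -2.8351288 ]), 'ft_torque': array([ 0.01542086,  0.03374067, -0.00970649]), 'grasp_force': 58.57153058052063, 'gripper_width': 0.12998527283605207}
scene 589.0 (array([0.60469998, 0.28889244]), np.float64(0.2587011754512787))
top 131.0 (array([0.60208859, 0.26813331]), np.float64(4.9446563720703125))
```

apply_moves(targets=[{"translation": [0.09, 0.2, 0], "twist": 0, "hand": 0}, {"translation": [0, 0.4, 0], "twist": 0, "hand": 0}, {"translation": [0, 0.45, 0], "twist": 0, "hand": 0}, {"translation": [0, 0.45, 0], "twist": 0, "hand": 0}, {"translation": [0, 0.45, 0], "twist": 0, "hand": 0}, {"translation": [0, 0.45, 0], "twist": 0, "hand": 0}, {"translation": [0, 0.3, 0], "twist": 0, "hand": 0}, {"translation": [0, 0.16, 0], "twist": 0, "hand": 0}])

```text
time: 17.15
tool_pos: [0.577, 0.0012, 0.2071]
tool_rot: [0.0, 0.998, -0.066, -0.001]
contact_force: [-0.1, 0.5, -2.0]
gripper_width: 0.132
grasp_force: 58.7
```

apply_moves(targets=[{"translation": [0, 0, 0], "twist": -1, "hand": 0}, {"translation": [0, 0, 0], "twist": -1, "hand": 0}, {"translation": [0, 0, 0], "twist": -1, "hand": 0}, {"translation": [0, 0, 0], "twist": -1, "hand": 0}, {"translation": [0, 0, 0], "twist": -1, "hand": 0}, {"translation": [0, 0, 0], "twist": -0.82, "hand": 0}, {"translation": [0, 0, 0], "twist": 0, "hand": 0}, {"translation": [0, 0, 0], "twist": 0, "hand": 0}])

```text
time: 17.95
tool_pos: [0.5777, 0.0039, 0.2078]
tool_rot: [-0.0, 0.975, 0.223, -0.0]
contact_force: [0.1, 0.2, -1.6]
gripper_width: 0.128
grasp_force: 58.7
```

```bash
python3 - <<'E'
from h import *
for i in range(3): grab_frame("top")
s=state();print(s["tool_pos"],s["tool_rot"],2*np.arctan2(s["tool_rot"][2],s["tool_rot"][1]),s["contact_force"],s["ft_torque"],s["gripper_width"])
E
```

```text
[0.57783344 0.00361945 0.20810693] [-1.24094742e-04  9.74663991e-01  2.23674026e-01 -1.37890107e-04] 0.4511647696138388 [ 0.09741435  0.75124003 -1.69382409] [-0.0074591   0.03107135  0.00148468] 0.13204443405181907
```

apply_moves(targets=[{"translation": [0, 0, 0.2], "twist": 0, "hand": 0}, {"translation": [0, 0, 0.2], "twist": 0, "hand": 0}, {"translation": [0, 0, 0.15], "twist": 0, "hand": 0}, {"translation": [0, 0, 0.05], "twist": 0, "hand": 0}, {"translation": [0, 0, 0], "twist": 0, "hand": 0}, {"translation": [0, 0, 0], "twist": 0, "hand": 0}, {"translation": [0, 0, 0], "twist": 0, "hand": 0}])

```text
time: 18.8
tool_pos: [0.5785, 0.0033, 0.1494]
tool_rot: [0.0, 0.975, 0.224, 0.001]
contact_force: [0.7, -0.1, -1.5]
gripper_width: 0.13
grasp_force: 58.8
```

apply_moves(targets=[{"translation": [0, 0, 0.03], "twist": 0, "hand": 0}, {"translation": [0, 0, 0.02], "twist": 0, "hand": 0}, {"translation": [0, 0, 0.02], "twist": 0, "hand": 0}, {"translation": [0, 0, 0.02], "twist": 0, "hand": 0}, {"translation": [0, 0, 0], "twist": 0, "hand": 0}, {"translation": [0, 0, 0], "twist": 0, "hand": 0}])

```text
time: 19.4
tool_pos: [0.5803, 0.0035, 0.144]
tool_rot: [0.001, 0.975, 0.224, 0.003]
contact_force: [-0.6, 2.5, 12.4]
gripper_width: 0.131
grasp_force: 61.4
```

apply_moves(targets=[{"translation": [0, 0, 0.02], "twist": 0, "hand": 0}, {"translation": [0, 0, 0.01], "twist": 0, "hand": 0}, {"translation": [0, 0, 0], "twist": 0, "hand": 0}, {"translation": [0, 0, 0], "twist": 0, "hand": 0}])

```text
time: 19.8
tool_pos: [0.5815, 0.004, 0.1422]
tool_rot: [0.001, 0.975, 0.224, 0.005]
contact_force: [1.0, 4.7, 14.9]
gripper_width: 0.129
grasp_force: 62.2
```

apply_moves(targets=[{"translation": [0, 0, 0.02], "twist": 0, "hand": 0}, {"translation": [0, 0, 0.02], "twist": 0, "hand": 0}, {"translation": [0, 0, 0.01], "twist": 0, "hand": 0}, {"translation": [0, 0, 0], "twist": 0, "hand": 0}, {"translation": [0, 0, 0], "twist": 0, "hand": 0}])

```text
time: 20.3
tool_pos: [0.5832, 0.0047, 0.139]
tool_rot: [0.0, 0.975, 0.224, 0.007]
contact_force: [2.7, 6.6, 18.8]
gripper_width: 0.128
grasp_force: 63.9
```

```bash
python3 - <<'E'
from h import *
s=state();print(s["tool_pos"],s["contact_force"],s["ft_torque"],s["gripper_width"],s["joint_pos"])
E
```

```text
[0.58321484 0.00472674 0.13900306] [ 2.67287561  6.58002602 18.79074896] [ 0.91066724  0.26471743 -0.13996513] 0.1282993729082398 [-0.12130157  0.04342368  1.81991285  0.00433134  1.26482985  0.99661073]
```

apply_moves(targets=[{"translation": [0, 0, 0.02], "twist": 0, "hand": 0}, {"translation": [0, 0, 0.02], "twist": 0, "hand": 0}, {"translation": [0, 0, 0.02], "twist": 0, "hand": 0}, {"translation": [0, 0, 0], "twist": 0, "hand": 0}, {"translation": [0, 0, 0], "twist": 0, "hand": 0}])

```text
time: 20.8
tool_pos: [0.5852, 0.0056, 0.1341]
tool_rot: [0.0, 0.975, 0.224, 0.01]
contact_force: [7.2, 11.3, 18.1]
gripper_width: 0.133
grasp_force: 66.0
```

```bash
python3 - <<'E'
from h import *
s=state();print(s["tool_pos"],s["contact_force"],s["ft_torque"],s["tool_rot"])
for c in("scene","top"):
  f=save(c,c+"6")
  for q in("plate","plate_handle","face"):
    r=regions_of(c,q)
    if r:
      m=r[0]["pixels"];np.save(f"{c}_{q}.npy",m);ys,xs=np.nonzero(m);print(c,q,round(float(r[0]["score"]),2),len(xs),xs.min(),xs.max(),ys.min(),ys.max())
b=cv2.imread("pics/scene6.png");x,y=280,150
hs=cv2.cvtColor(b,cv2.COLOR_BGR2HSV);o=(hs[...,0]<18)&(hs[...,0]>5)&(hs[...,1]>150)&(hs[...,2]>70)
ys,xs=np.nonzero(o[120:240,260:380]);print("orange",len(xs),xs.mean()+260,ys.mean()+120)
cv2.imwrite("pics/c8.png",np.hstack([cv2.resize(b[155:235,280:360],None,fx=5,fy=5,interpolation=cv2.INTER_CUBIC),cv2.resize(cv2.imread("pics/top6.png")[165:245,275:355],None,fx=5,fy=5,interpolation=cv2.INTER_CUBIC)]))
E
```

```text
[0.58518583 0.00559415 0.13411262] [ 7.1579589  11.33081164 18.08376697] [ 1.38217674 -0.66365813 -0.15807631] [5.59440082e-05 9.74580862e-01 2.23815218e-01 9.94427264e-03]
scene plate 0.77 460 309 346 182 213
scene plate_handle 0.86 421 309 345 183 213
scene face 0.82 1234 283 347 165 227
top plate 0.55 124 302 320 208 216
top plate_handle 0.56 130 302 321 208 217
top face 0.61 589 295 346 207 233
orange 50 334.18 186.88
```

apply_moves(targets=[{"translation": [0, 0, 0.02], "twist": 0, "hand": 0}, {"translation": [0, 0, 0.02], "twist": 0, "hand": 0}, {"translation": [0, 0, 0], "twist": 0, "hand": 0}, {"translation": [0, 0, 0], "twist": 0, "hand": 0}])

```text
time: 21.6
tool_pos: [0.5862, 0.0058, 0.131]
tool_rot: [0.0, 0.975, 0.224, 0.011]
contact_force: [8.9, 11.8, 19.6]
gripper_width: 0.131
grasp_force: 68.5
```

apply_moves(targets=[{"translation": [0, 0, 0.02], "twist": 0, "hand": 0}, {"translation": [0, 0, 0.02], "twist": 0, "hand": 0}, {"translation": [0, 0, 0], "twist": 0, "hand": 0}, {"translation": [0, 0, 0], "twist": 0, "hand": 0}])

```text
time: 22.0
tool_pos: [0.5871, 0.0057, 0.1275]
tool_rot: [0.001, 0.975, 0.224, 0.012]
contact_force: [11.2, 11.3, 20.3]
gripper_width: 0.129
grasp_force: 70.6
```

apply_moves(targets=[{"translation": [0, 0, 0.02], "twist": 0, "hand": 0}, {"translation": [0, 0, 0.01], "twist": 0, "hand": 0}, {"translation": [0, 0, 0], "twist": 0, "hand": 0}, {"translation": [0, 0, 0], "twist": 0, "hand": 0}])

```text
time: 22.4
tool_pos: [0.5875, 0.0058, 0.1253]
tool_rot: [0.0, 0.975, 0.224, 0.013]
contact_force: [10.0, 11.8, 22.7]
gripper_width: 0.13
grasp_force: 72.2
```

apply_moves(targets=[{"translation": [0, 0, 0.02], "twist": 0, "hand": 0}, {"translation": [0, 0, 0.01], "twist": 0, "hand": 0}, {"translation": [0, 0, 0], "twist": 0, "hand": 0}, {"translation": [0, 0, 0], "twist": 0, "hand": 0}])

```text
time: 22.8
tool_pos: [0.5877, 0.0059, 0.1244]
tool_rot: [0.0, 0.975, 0.224, 0.013]
contact_force: [4.1, 13.4, 31.7]
gripper_width: 0.131
grasp_force: 74.2
```

apply_moves(targets=[{"translation": [0, 0, -0.05], "twist": 0, "hand": 0}, {"translation": [0, 0, -0.08], "twist": 0, "hand": 0}, {"translation": [-0.02, 0, -0.08], "twist": 0, "hand": 0}, {"translation": [-0.03, 0, -0.06], "twist": 0, "hand": 0}, {"translation": [0, 0, 0], "twist": 0, "hand": 0}, {"translation": [0, 0, 0], "twist": 0, "hand": 0}, {"translation": [0, 0, 0], "twist": 0, "hand": 0}, {"translation": [0, 0, 0], "twist": 0, "hand": 0}])

```text
time: 23.6
tool_pos: [0.5729, 0.0012, 0.1375]
tool_rot: [-0.0, 0.975, 0.224, -0.001]
contact_force: [-0.1, 0.8, -1.3]
gripper_width: 0.131
grasp_force: 69.2
```

```bash
python3 - <<'E'
from h import *
s=state();print(s["tool_pos"],s["contact_force"],s["tool_rot"])
a=save("top","t9");b=save("scene","s9")
cv2.imwrite("pics/c9.png",np.hstack([cv2.resize(b[155:235,280:360,::-1],None,fx=5,fy=5,interpolation=cv2.INTER_CUBIC),cv2.resize(a[165:245,275:355,::-1],None,fx=5,fy=5,interpolation=cv2.INTER_CUBIC)]))
E
```

```text
[0.57290234 0.00120247 0.13751999] [-0.08997058  0.78834035 -1.2899639 ] [-2.32934662e-04  9.74605172e-01  2.23929205e-01 -6.45512664e-04]
```

apply_moves(targets=[{"translation": [0, 0, 0.03], "twist": 0, "hand": 0}, {"translation": [0, 0, 0.02], "twist": 0, "hand": 0}, {"translation": [0, 0, 0.02], "twist": 0, "hand": 0}, {"translation": [0, 0, 0.01], "twist": 0, "hand": 0}, {"translation": [0, 0, 0], "twist": 0, "hand": 0}, {"translation": [0, 0, 0], "twist": 0, "hand": 0}, {"translation": [0, 0, 0], "twist": 0, "hand": 0}, {"translation": [0, 0, 0], "twist": 0, "hand": 0}])

```text
time: 24.5
tool_pos: [0.5741, 0.0013, 0.1313]
tool_rot: [0.0, 0.975, 0.224, 0.001]
contact_force: [-0.1, 0.7, 4.3]
gripper_width: 0.13
grasp_force: 69.9
```

apply_moves(targets=[{"translation": [0, 0, 0.02], "twist": 0, "hand": 0}, {"translation": [0, 0, 0.02], "twist": 0, "hand": 0}, {"translation": [0, 0, 0], "twist": 0, "hand": 0}, {"translation": [0, 0, 0], "twist": 0, "hand": 0}, {"translation": [0, 0, 0], "twist": 0, "hand": 0}])

```text
time: 25.0
tool_pos: [0.5758, 0.0013, 0.1303]
tool_rot: [0.001, 0.975, 0.224, 0.003]
contact_force: [-3.4, 2.2, 14.9]
gripper_width: 0.125
grasp_force: 71.5
```

```bash
python3 - <<'E'
from h import *
s=state();print(s["tool_pos"],s["contact_force"],s["ft_torque"],s["tool_rot"])
a=save("top","t10");b=save("scene","s10")
cv2.imwrite("pics/c10.png",cv2.resize(b[160:230,280:360,::-1],None,fx=8,fy=8,interpolation=cv2.INTER_CUBIC))
E
```

```text
[0.57575915 0.00128745 0.13033233] [-3.39448315  2.23979459 14.88167754] [0.36689474 0.09251105 0.02179378] [6.97929912e-04 9.74567173e-01 2.24074706e-01 2.97729873e-03]
```

View pics/c10.png

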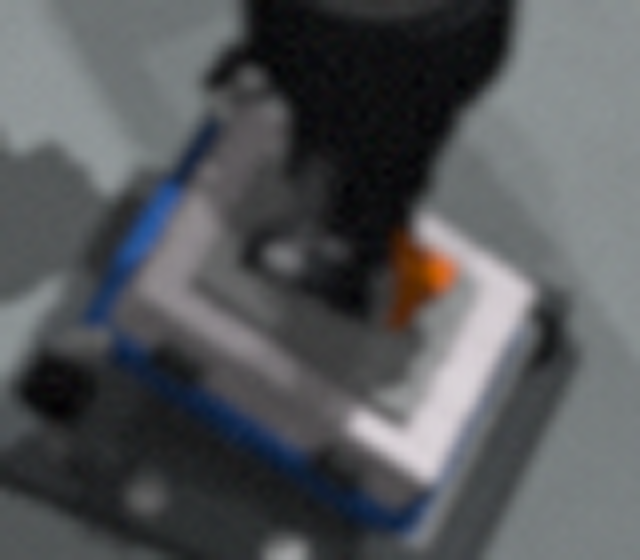

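apply_moves(targets=[{"translation": [0, 0, 0.02], "twist": 0, "hand": 0}, {"translation": [0, 0, 0.02], "twist": 0, "hand": 0}, {"translation": [0, 0, 0.01], "twist": 0, "hand": 0}, {"translation": [0, 0, 0], "twist": 0, "hand": 0}, {"translation": [0, 0, 0], "twist": 0, "hand": 0}, {"translation": [0, 0, 0], "twist": 0, "hand": 0}])

```text
time: 25.7
tool_pos: [0.5779, 0.0012, 0.1292]
tool_rot: [0.001, 0.975, 0.224, 0.006]
contact_force: [-4.6, 2.3, 27.2]
gripper_width: 0.129
grasp_force: 73.4
```

```bash
python3 - <<'E'
from h import *
s=state();print(s["tool_pos"],s["contact_force"],s["ft_torque"],s["tool_rot"])
E
```

```text
[0.57792921 0.0012061  0.12919151] [-4.55266899  2.29354783 27.16495637] [0.71575862 0.51060728 0.03633074] [0.00133502 0.97457668 0.2239827  0.00550083]
```

apply_moves(targets=[{"translation": [-0.01, 0, 0], "twist": 0, "hand": 0}, {"translation": [-0.01, 0, 0], "twist": 0, "hand": 0}, {"translation": [-0.01, 0, 0], "twist": 0, "hand": 0}, {"translation": [0, 0, 0], "twist": 0, "hand": 0}, {"translation": [0, 0, 0], "twist": 0, "hand": 0}, {"translation": [0, 0, 0], "twist": 0, "hand": 0}])

```text
time: 26.3
tool_pos: [0.5778, 0.0011, 0.1292]
tool_rot: [0.001, 0.975, 0.224, 0.01]
contact_force: [8.0, 8.1, 19.4]
gripper_width: 0.128
grasp_force: 72.1
```

```bash
cat > cop.py <<'E'
from h import *
s=state();F=s["contact_force"]+[0,0,1.7];T=s["ft_torque"];print(s["time"],s["tool_pos"],F,np.linalg.norm(F),T,s["tool_rot"],s["grasp_force"])
ry=(T[0]-.192*F[1])/F[2];rx=(-.192*F[0]-T[1])/F[2];print("COP downslope",(rx*.9+ry*.436+.0144)/.914,"faceY",-.436*rx+.9*ry)
E
python3 cop.py
```

```text
26.3 [0.57783835 0.0011306  0.12924976] [ 7.99666026  8.14892457 21.06182512] 23.95729585206192 [ 1.27767231 -0.93551115  0.1256313 ] [9.24283460e-04 9.74547156e-01 2.23977299e-01 9.54757668e-03] 72.09396958351135
COP downslope -0.018787567745717666 faceY 0.00015689422014900957
```

apply_moves(targets=[{"translation": [0.01, 0, 0], "twist": 0, "hand": 0}, {"translation": [0, 0, 0], "twist": 0, "hand": 0}, {"translation": [0, 0, 0], "twist": 0, "hand": 0}, {"translation": [0, 0, 0], "twist": 0, "hand": 0}, {"translation": [0, 0, 0], "twist": 0, "hand": 0}, {"translation": [0, 0, 0], "twist": 0, "hand": 0}, {"translation": [0, 0, 0], "twist": 0, "hand": 0}, {"translation": [0, 0, 0], "twist": 0, "hand": 0}])

```text
time: 27.1
tool_pos: [0.5779, 0.0011, 0.1292]
tool_rot: [0.001, 0.975, 0.224, 0.008]
contact_force: [3.2, 6.0, 22.3]
gripper_width: 0.131
grasp_force: 72.8
```

```bash
python3 cop.py; python3 - <<'E'
from fit import *
from scipy.optimize import minimize
ms=masks("cover",["cover","cover_knob"])
for c in ms: print(c,fit("cover",{c:ms[c]},[.43,-.235,.047,0],[0,1]))
# plate centre on face: scene mask of plate against modelled flush plate
grab_frame("scene");r=regions_of("scene","plate")
m=r[0]["pixels"].astype(np.uint8);cn=max(cv2.findContours(m,0,2)[0],key=cv2.contourArea)
print("plate box",cv2.minAreaRect(cn))
n=np.array([.37,.17,.914]);n/=np.linalg.norm(n);x=np.array([-.82,-.4,.0]);x-=n*(x@n);x/=np.linalg.norm(x);y=np.cross(n,x)
c=np.array([.562,-.002,.0915])
P=np.array([c+x*a*.04+y*b*.028+n*z for a in(-1,1) for b in(-1,1) for z in(0,.008)])
h=cv2.convexHull(np.array([proj("scene",p) for p in P]).astype(np.float32));print("model box",cv2.minAreaRect(h))
E
```

```text
27.1 [0.57786264 0.00114999 0.12924634] [ 3.16398696  6.02239182 23.99891133] 24.944493611319537 [ 1.01656898 -0.52151801  0.12568684] [0.00110247 0.97454809 0.22402623 0.00818907] 72.75943279266357
COP downslope 0.009450246151198063 faceY -0.003678308374513438
scene (array([ 0.42897587, -0.2355766 ]), np.float64(0.035661764442920685))
top (array([ 0.42725578, -0.23707917]), np.float64(0.03919089585542679))
plate box ((322.3307800292969, 196.546142578125), (32.86920166015625, 22.20221710205078), 29.74488067626953)
model box ((322.3524169921875, 195.48890686035156), (33.81871795654297, 21.393999099731445), 33.57195281982422)
```

```bash
python3 -c "
from plant import *
print(job_done())"
```

```text
the job is handed in; nothing more can be done
None
```

I handed the job in at about 27 s. The cover is seated and level on the pot. The plate is still gripped, flush and centred on the sloped face to within my measurement, and pressed with about 25 N. The hand-in gave no verdict.

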